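Index the modelling stand to its marked station and throw the latch lever home

TASK

The maquette has to be worked at its marked station: by the wooden knob, turn the notched disc of the modelling stand until the notch that the arrowhead points at faces the latch. Then throw the black-knobbed latch lever under the hand rest towards the disc, all the way home, so that its tooth sits fully in that marked notch and the disc is locked. Do not touch the soft clay maquette, and leave the things lying on the table where they are.

Things in the scene. Friction and masses are not known exactly. Their poses are not given: they have to be found in the camera images.
- index_stand: the whole modelling stand, fixed to the table: round grey cast foot, 184 mm across, with an arm towards its own -x that carries the latch bracket and the hand rest. Origin: centre of the foot, on the table top. Its own -x axis points from the disc's axis to the latch, obliquely to the robot's left and near side; own z is up
- rest_board (a point): centre of the underside of the fixed wooden hand rest, 235 mm above the table, straight above the lever's pivot: a board 45 mm deep (stand's x), 306 mm long (stand's y), 18 mm thick, on two 16 mm posts 128 mm either side. It bars a hand from coming straight down on the lever at home: work from its outer side (stand's -x), the tool leaning back 35 to 45 degrees
- index_disc (a joint): angle of the notched disc, rad, counter-clockwise from above; 0 (or whole turns) when the marked notch faces the latch. Aluminium, 220 mm across, 56 to 76 mm above the table, 8 alike notches 45 degrees apart, 26 mm wide at the rim, 12 mm at the floor, 14 mm deep. Turns freely both ways, stays where left (friction 0.1 N m). The tooth centres it if the notch is within 5 mm of true
- disc_centre (a point): centre of the disc's top face, on its turning axis, 76 mm above the table
- turning_knob (a point): middle of the upright turned wooden knob fixed on the disc, 90 mm from the disc's axis, 105 degrees counter-clockwise (from above) from the marked notch; 28 mm thick at this point, which is 96 mm above the table; the knob's top is 142 mm above the table
- marked_notch (a point): middle of the marked notch, half-way up the disc (66 mm above the table), 103 mm from the disc's axis; it is the notch at which the dark steel arrowhead (40 mm long) on the disc's top points
- latch_point (a point): fixed point, 103 mm from the disc's axis and 66 mm above the table, where the lever's tooth enters the disc: the marked notch must come here
- latch_lever (a joint): angle of the latch lever, rad: 0 = home, upright, tooth fully in a notch; 0.55 = swung fully back, away from the disc. Above about 0.36 the tooth is clear of the disc. It stays where it is left (about 0.20 N m of friction, 2 N at the knob); if a land of the disc stands before the tooth it stops at about 0.33
- lever_knob (a point): centre of the black ball on top of the latch lever, 34 mm across, 95 mm from the lever's pivot; with the lever at home it is 121 mm above the table and 128 mm from the disc's axis
- lever_pivot (a point): middle of the lever's hinge pin, 26 mm above the table, 128 mm from the disc's axis; the pin is level and lies along the stand's own y axis
- maquette: the soft grey clay maquette standing loose on the round bat in the disc's middle, about 80 mm across and 86 mm high; origin at the centre of its underside, 88 mm above the table, its top at 174 mm; not to be touched; it turns with the disc
- loop_tool: wire loop tool lying on the table beside the stand, 183x37x13 mm; origin at the centre of its underside; to be left alone
- calipers: outside calipers lying on the table beside the stand, 118x154x14 mm; origin at the centre of the underside; to be left alone
- wedge: beech wedge lying on the table beside the stand, 30x110x22 mm; origin at the centre of its underside; to be left alone
- jar: white screw-lid jar, 50 mm across, 72 mm high, standing on the right; origin at the centre of its underside; to be left alone
- brush: flat brush lying on the left, 212x44x14 mm; origin at the centre of its underside; to be left alone

How it is judged (in metres and radians):
On the way, in this order (a step that is already met when the one before it is completed fails the run):
1. the disc is turned until the marked notch faces the latch, within 10 mm, the lever still back (horizontal distance between marked_notch and latch_point below 0.01 m and value of joint latch_lever above 0.25 rad), for 0.2 s.
2. the lever is thrown home in the marked notch (horizontal distance between marked_notch and latch_point below 0.006 m and value of joint latch_lever below 0.06 rad), for 0.2 s.
At the end, for the whole second after the job is handed in: the lever stands home (within 0.06 rad of upright) with its tooth in the marked notch, whose middle is within 6 mm of the latch point; lever and disc at rest (all of step 2 and velocity of joint each of latch_lever, index_disc below 0.05 rad/s and velocity of joint index_disc above -0.05 rad/s); the robot touches nothing.
It fails at once if the clay maquette is touched (contact force between the arm and maquette above 2 N).
It fails at once if the clay maquette is touched by the fingers (contact force between the fingers and maquette above 2 N).
It fails at once if a thing lying on the table is pushed more than 30 mm (distance of any of loop_tool, calipers, wedge, jar, brush from where it was at the start of the episode above 0.03 m).
It fails at once if the maquette is shifted on the disc by more than 20 mm (horizontal distance between maquette and disc_centre above 0.02 m).
It also fails if it takes over 64 s, if anything falls off the work surface, if the arm or the gripper's body presses on something with over 40 N, if the wrist force passes 120 N, or if a joint passes its speed limit or range.

ROBOT

A 6-joint arm with a two-finger parallel gripper is mounted at the origin on a cart in front of the work surface, level with it; the furniture and walls round the work are solid. World frame = base frame: x ahead of the robot, y to its left, z up, the work surface at z = 0. Lengths are in mm, angles in rad, forces in N, time in s.
With the tool pointing down it reaches from about 275 to 750 mm from the base axis. Payload 10.2 kg.
Tool frame: the origin (TCP) lies midway between the tips of the shut fingers; the grasp point (between the pads) lies 19 mm behind it; z points along the fingers, y is the line along which they close (so a half turn about z gives the same grasp; the last joint's range is limited). The gripper opens to 85 mm and grips with 20 to 120 N. Pads are 22 mm wide; open, the fingers measure 114 mm over their backs; the gripper's body (76 mm by 85 mm) begins 54 mm behind the grasp point. The pads swing forward as they close: fully open they stand 13 mm farther back than shut.
Start: joints at [-1.362, 0.313, 1.498, -0, 1.331, -0.223], TCP at [219.704, -476.824, 231.294] pointing down, gripper open.
Joint ranges: [-2.94, 2.94], [-0.97, 2.17], [0.19, 2.56], [-1.23, 4.37], [0.02, 3.11], [-2.88, 2.88]. Speed limits (rad/s): [2.39, 2.39, 3.01, 3.14, 3.14, 3.14].

INTERFACE

Orientations are given as a unit quaternion [w, x, y, z].
In Python, from rig import sense, capture, finish_job, find_in, place_of gives the robot as it stands. The module is installed in compiled form; this text tells all that it offers.
- The arm moves only by the shell command python3 -m jog 'ROWS' [FORCE]. ROWS is JSON, a list of rows, each an object of numbers: "tx", "ty", "tz": the shift along the tool's x, y, z in mm; "ax", "ay", "az": the turn, a rotation vector about the tool's x, y, z in rad; "jaw": the closure, from -1 (fully open) to 1 (shut), so that 0 is half open. In form: [{"tx": .., "ty": .., "tz": .., "ax": .., "ay": .., "az": .., "jaw": ..}, ...]. A call has 1 to 5 rows; each row shifts and turns the commanded pose from where the row before left it, along the tool's axes as they then stand; what a row does not reach is not made up. A row lasts 1/8 s, in which the tool goes at most 62.5 mm and 10.7 degrees, less where a joint would pass 70% of its speed; a pose out of reach is approached as far as the arm can. A call with a gripper value outside its range is refused whole. The fingers move at their own pace and stop on an object; FORCE is the grip in N (left out, the last holds). Time passes only in rows, so rows that do not move let the fingers close. It gives the time, the measured TCP pose, the force, the opening and the grip force at its end, in the units of the state.
- sense(): the state, without advancing time (a new reading comes with each control period).
- capture(name): name is "scene" or "top" or "wrist"; returns a dict with "color" (420x560x3 uint8, red, green, blue), "depth" (420x560 float32, mm along the optical axis (not along the pixel's ray), 0 where there is no reading), "fx", "fy", "cx", "cy" (pixels), "camera_from_world" (4x4, takes a point from world to camera coordinates); the wrist camera has in their place "mount" (4x4, takes a point from camera to tool coordinates, whose origin is the TCP and whose axes are the flange's). Camera axes: x right, y up, looking along -z (the intrinsics and any distortion apply to the point x, -y, -z); pixel columns grow to the right and rows downward; lengths in mm; the calibration is good to about 2 mm. A picture is of the moment at which its call begins: read the wrist's pose just before it.
- finish_job(): hands the job in; it is judged then, once.
Trained networks look in the newest picture that a camera, given by its name, has taken for a name from the list of things; names that differ only in an ending like _2 or _b are one class to them, and where a whole thing is asked for, a point or a joint stands for the part that bears it (a point fixed in the world has none). Each returns a list of dicts, best first, with "conf" (0 to 1); they miss things now and then, are a little off and sometimes report something else, mostly with a low value. They report only what shows in the picture. A call takes as long as a camera call.
- find_in(query, camera): "centre" ([column, row] in pixels, amid what is visible of it).
- place_of(query, camera): "centre" ([column, row] in pixels: a listed point, or the origin of a listed thing).
The state is a dict: "time_s": time; "joints": joint angles; "dq": joint speeds; "tau": joint torques, N m; "eef_pos": TCP position; "ee_rot": TCP orientation; "force": force on the tool from outside, world axes, zero at the start; "wrist_torque": the same for the moment, N m; "grip_width": opening from 0.0 (shut) to 1.0 (fully open); "grip_force": force on a finger pad.
Only numpy, scipy, OpenCV 4.12 (cv2) and the standard library are available. Lean on these libraries where they do the work, as an engineer would, in place of code of your own. Each camera call takes 0.05 s, during which the arm holds its last target. There are 200 camera calls.

## Working session

There is one attempt and no reset: what is moved stays moved. The work goes in short steps, Python scripts to look and compute and a shell command to move; the robot and the scene stay as the last step left them, time stands still between calls to the robot, and variables do not carry over. Pictures are saved under pics/ and viewed, at most 10 in all, crops included, and the job is handed in when it is done.

```bash
mkdir -p pics
cat > h.py <<'E'
import numpy as np, cv2
from rig import sense, capture, find_in, place_of
from scipy.spatial.transform import Rotation as R
def ray(c,px):
    M=np.linalg.inv(c["camera_from_world"]); 
    d=np.array([(px[0]-c["cx"])/c["fx"],-(px[1]-c["cy"])/c["fy"],-1.])
    return M[:3,3],M[:3,:3]@d
def atz(c,px,z):
    o,d=ray(c,px); return o+d*(z-o[2])/d[2]
def save(c,n,crop=None):
    im=c["color"][:,:,::-1]
    cv2.imwrite("pics/"+n,im)
def rot():
    q=sense()["ee_rot"]; return R.from_quat([q[1],q[2],q[3],q[0]])
E
python3 - <<'E'
from h import *
s=sense(); print(s)
Z=dict(index_stand=0,disc_centre=76,turning_knob=96,marked_notch=66,lever_knob=118,lever_pivot=26,rest_board=235,latch_point=66,maquette=88,loop_tool=0,calipers=0,wedge=0,jar=0,brush=0)
for n in("top","scene"):
    c=capture(n); save(c,n+"1.png"); print(n,{k:c[k] for k in c if k not in("color","depth")})
    for q,z in Z.items():
        for r in place_of(q,n)[:2]: print(n,q,round(r["conf"],2),np.round(r["centre"]),atz(c,r["centre"],z).round())
E
```

```text
{'time_s': 0.0, 'joints': array([-1.36238564e+00,  3.13499130e-01,  1.49846848e+00, -4.63667764e-05,
        1.33103503e+00, -2.23409236e-01]), 'dq': array([ 0.00012751, -0.00134833,  0.00024348, -0.00034041,  0.00016912,
        0.00026194]), 'tau': array([ 4.25791077e-04, -4.12262070e+01, -2.59743011e+01, -1.02904498e-04,
        4.16356634e-03, -2.61837221e-05]), 'eef_pos': array([ 219.63999003, -476.54034504,  230.69813257]), 'ee_rot': array([-7.05145096e-04,  9.76780426e-01,  2.14241692e-01, -1.72287921e-05]), 'force': array([-0.37671081,  1.0937306 , -0.19601425]), 'wrist_torque': array([ 0.03733691,  0.03667418, -0.0425303 ]), 'grip_force': 0.0, 'grip_width': 0.9997241338856971}
top {'fx': 381.92959184713743, 'fy': 381.92959184713743, 'cx': 281.87732599008564, 'cy': 210.65381663644152, 'camera_from_world': array([[ 2.94190140e-02, -9.99553726e-01,  5.18364203e-03,
         3.42470287e+01],
       [ 9.78225993e-01,  2.98564044e-02,  2.05383790e-01,
        -5.72102598e+02],
       [-2.05446897e-01, -9.71415211e-04,  9.78667783e-01,
        -1.16496803e+03],
       [ 0.00000000e
[... 1357 characters left out ...]
  0.00000000e+00,
         1.00000000e+00]])}
scene index_stand 0.74 [288. 233.] [558.  31.   0.]
scene disc_centre 0.92 [285. 215.] [576.  35.  76.]
scene turning_knob 0.91 [300. 194.] [630. -54.  96.]
scene turning_knob 0.47 [257. 237.] [510. 176.  96.]
scene marked_notch 0.87 [309. 231.] [479.  -8.  66.]
scene lever_knob 0.74 [257. 236.] [494. 181. 118.]
scene lever_pivot 0.97 [264. 245.] [523. 145.  26.]
scene rest_board 0.8 [264. 203.] [518. 143. 235.]
scene latch_point 0.65 [270. 233.] [533. 117.  66.]
scene maquette 0.51 [287. 215.] [566.  34.  88.]
scene wedge 0.71 [257. 207.] [730.  76.   0.]
scene wedge 0.54 [283. 213.] [657.   2.   0.]
scene brush 0.94 [203. 308.] [390. 424.   0.]
```

Run:
```python
import cv2
a=cv2.imread("pics/top1.png")[120:300,150:430];b=cv2.imread("pics/scene1.png")[120:330,180:400]
a=cv2.resize(a,None,fx=2.8,fy=2.8,interpolation=3);cv2.imwrite("pics/a.png",a)
b=cv2.resize(b,None,fx=2.8,fy=2.8,interpolation=3);cv2.imwrite("pics/b.png",b)
```

```text
(no output)
```

View pics/a.png

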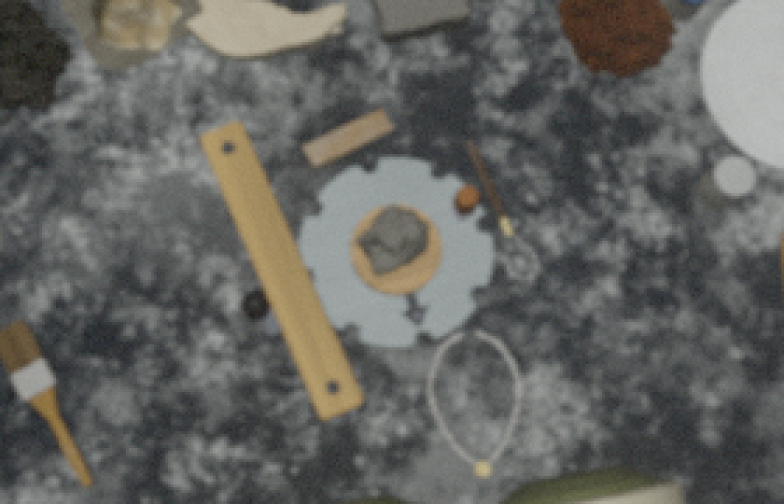

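View pics/b.png

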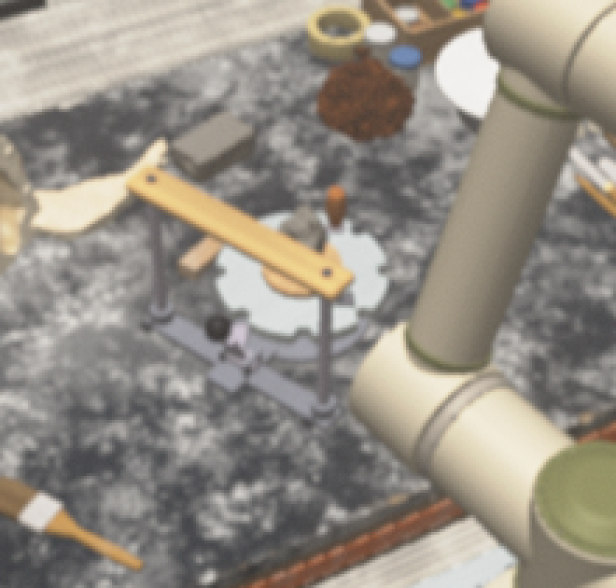

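The top view shows the disc centre at about px (292,209), the arrowhead pointing at the near notch (~(299,239)), the knob at (317,191), and the rest board on the left with the black lever knob outboard of it. The scene view agrees. I'll refine these positions using depth.

```bash
cat >> h.py <<'E'
def cloud(c):
    d=c["depth"]; v,u=np.indices(d.shape); m=d>0; d=d[m];u=u[m];v=v[m]
    P=np.c_[(u-c["cx"])/c["fx"]*d,-(v-c["cy"])/c["fy"]*d,-d]
    M=np.linalg.inv(c["camera_from_world"]); return P@M[:3,:3].T+M[:3,3], c["color"][v,u]
def wristcam(pose=None):
    s=sense(); c=capture("wrist"); T=np.eye(4);T[:3,:3]=rot().as_matrix();T[:3,3]=s["eef_pos"]
    c["camera_from_world"]=np.linalg.inv(T@c["mount"]); return c
def totool(w): return rot().inv().apply(w).round(1)
E
python3 - <<'E'
from h import *
from scipy.optimize import least_squares
for n in("top","scene"):
    c=capture(n);P,C=cloud(c)
    near=np.hypot(P[:,0]-574,P[:,1]-27)<150
    D=P[near&(abs(P[:,2]-76)<7)]
    (x,y),r=cv2.minEnclosingCircle(D[:,:2].astype(np.float32)); print(n,"disc",x,y,r,D.mean(0),len(D))
    # grid coverage fit: outline
    B=P[(abs(P[:,2]-253)<9)&(np.hypot(P[:,0]-518,P[:,1]-144)<190)]
    if len(B)>20:
        m=B.mean(0);e=np.linalg.svd(B[:,:2]-m[:2],full_matrices=False)[2][0];print("board",m,np.degrees(np.arctan2(e[1],e[0])),np.ptp((B[:,:2]-m[:2])@e),len(B))
    K=P[near&(abs(P[:,2]-130)<16)&(np.hypot(P[:,0]-574,P[:,1]-27)>65)&(P[:,1]<20)];print("knob",K.mean(0) if len(K) else 0,len(K))
    L=P[(np.hypot(P[:,0]-500,P[:,1]-180)<40)&(P[:,2]>95)&(P[:,2]<150)];print("lev",L.mean(0) if len(L) else 0,len(L))
print(totool([622-219.7,-52+476.8,0]), sense()["eef_pos"])
E
```

```text
top disc 574.0750732421875 23.965044021606445 110.2637710571289 [570.01193081  24.9181323   75.76695692] 2543
board [513.50257136 136.9718538  252.24422052] -154.27315201896633 305.90337798589917 1846
knob [619.99485951 -50.29686005 134.72862255] 73
lev [499.49790946 173.69521642 124.13522951] 93
scene disc 563.563232421875 41.14303207397461 122.80877685546875 [546.46513109  40.60416361  73.60415519] 1017
board [506.72225419 143.30347477 248.92207564] -153.988797065233 304.30677415887254 913
knob [614.70877215 -42.80209242 127.82188675] 60
lev [491.0367888  182.04100875 117.19798799] 80
[ 543.1 -217.5   -0. ] [ 219.69126196 -476.8308848   231.29462726]
```

```bash
python3 -m jog '[{"tx":45,"ty":-18,"tz":-2},{"tx":45,"ty":-18,"tz":-2},{"tx":45,"ty":-18,"tz":-2},{"tx":45,"ty":-18,"tz":-2},{"tx":45,"ty":-18,"tz":-2}]'
python3 -m jog '[{"tx":45,"ty":-18},{"tx":45,"ty":-18},{"tx":45,"ty":-18},{"tx":45,"ty":-18},{"tx":45,"ty":-18}]'
python3 -m jog '[{"tx":45,"ty":-18},{"tx":45,"ty":-18},{"az":-0.17},{"az":-0.17},{"az":-0.17}]'
python3 -m jog '[{"az":-0.17},{"az":-0.17},{"az":-0.17},{"az":-0.17},{"az":-0.17}]'
python3 -m jog '[{"az":-0.17},{"az":-0.17},{"jaw":0},{"jaw":0},{"jaw":0}]'
python3 - <<'E'
from h import *
s=sense();print(s["eef_pos"],s["joints"],rot().as_matrix().round(2).tolist())
c=wristcam();save(c,"w1.png")
for q,z in dict(turning_knob=96,disc_centre=76,marked_notch=66,maquette=88).items():
    for r in place_of(q,"wrist")[:2]: print(q,round(r["conf"],2),np.round(r["centre"]),atz(c,r["centre"],z).round())
E
```

```text
[ 219.69126196 -476.8308848   231.29462726] [-1.36242177e+00  3.12896468e-01  1.49770360e+00 -1.19015917e-05
  1.33098844e+00 -2.23352944e-01] [[0.91, 0.42, -0.0], [0.42, -0.91, -0.0], [-0.0, 0.0, -1.0]]schema error: expected keys tx, ty, tz, ax, ay, az, jaw
schema error: expected keys tx, ty, tz, ax, ay, az, jaw
schema error: expected keys tx, ty, tz, ax, ay, az, jaw
schema error: expected keys tx, ty, tz, ax, ay, az, jaw
schema error: expected keys tx, ty, tz, ax, ay, az, jaw
```

View pics/w1.png

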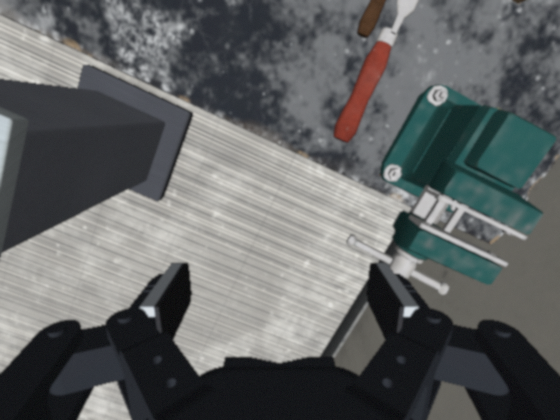

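All keys must be given, so nothing moved. This view is still the start place, with the fingers at the bottom and a vice at right.

```bash
python3 -m jog '[{"tx":45,"ty":-18,"tz":-2,"ax":0,"ay":0,"az":0,"jaw":-1},{"tx":45,"ty":-18,"tz":-2,"ax":0,"ay":0,"az":0,"jaw":-1},{"tx":45,"ty":-18,"tz":-2,"ax":0,"ay":0,"az":0,"jaw":-1},{"tx":45,"ty":-18,"tz":-2,"ax":0,"ay":0,"az":0,"jaw":-1},{"tx":45,"ty":-18,"tz":-2,"ax":0,"ay":0,"az":0,"jaw":-1}]' &&
python3 -m jog '[{"tx":45,"ty":-18,"tz":0,"ax":0,"ay":0,"az":0,"jaw":0},{"tx":45,"ty":-18,"tz":0,"ax":0,"ay":0,"az":0,"jaw":0},{"tx":45,"ty":-18,"tz":0,"ax":0,"ay":0,"az":0,"jaw":0},{"tx":45,"ty":-18,"tz":0,"ax":0,"ay":0,"az":0,"jaw":0},{"tx":45,"ty":-18,"tz":0,"ax":0,"ay":0,"az":0,"jaw":0}]' &&
python3 -m jog '[{"tx":45,"ty":-18,"tz":0,"ax":0,"ay":0,"az":0,"jaw":0},{"tx":45,"ty":-18,"tz":0,"ax":0,"ay":0,"az":0,"jaw":0},{"tx":0,"ty":0,"tz":0,"ax":0,"ay":0,"az":-0.17,"jaw":0},{"tx":0,"ty":0,"tz":0,"ax":0,"ay":0,"az":-0.17,"jaw":0},{"tx":0,"ty":0,"tz":0,"ax":0,"ay":0,"az":-0.17,"jaw":0}]' &&
python3 -m jog '[{"tx":0,"ty":0,"tz":0,"ax":0,"ay":0,"az":-0.17,"jaw":0},{"tx":0,"ty":0,"tz":0,"ax":0,"ay":0,"az":-0.17,"jaw":0},{"tx":0,"ty":0,"tz":0,"ax":0,"ay":0,"az":-0.17,"jaw":0},{"tx":0,"ty":0,"tz":0,"ax":0,"ay":0,"az":-0.17,"jaw":0},{"tx":0,"ty":0,"tz":0,"ax":0,"ay":0,"az":-0.17,"jaw":0}]' &&
python3 -m jog '[{"tx":0,"ty":0,"tz":0,"ax":0,"ay":0,"az":-0.17,"jaw":0},{"tx":0,"ty":0,"tz":0,"ax":0,"ay":0,"az":-0.17,"jaw":0},{"tx":0,"ty":0,"tz":0,"ax":0,"ay":0,"az":0,"jaw":0}]'
python3 - <<'E'
from h import *
s=sense();print(s["eef_pos"],s["joints"],rot().as_matrix().round(2).tolist())
c=wristcam();save(c,"w2.png")
for q,z in dict(turning_knob=96,disc_centre=76,marked_notch=66,maquette=88).items():
    for r in place_of(q,"wrist")[:2]: print(q,round(r["conf"],2),np.round(r["centre"]),atz(c,r["centre"],z).round())
P,C=cloud(c)
K=P[(np.hypot(P[:,0]-620,P[:,1]+50)<35)&(P[:,2]>110)&(P[:,2]<150)];print(len(K),K.mean(0) if len(K) else 0,K.min(0),K.max(0))
E
```

```text
time_s: 2.48
eef_pos: [387.3, -299.7, 241.5]
ee_rot: [0.0, 0.977, 0.214, 0.0]
force: [0.2, -0.0, -0.2]
grip_width: 1.0
grip_force: 0.0
time_s: 3.1
eef_pos: [554.0, -123.7, 241.4]
ee_rot: [0.0, 0.977, 0.214, 0.0]
force: [0.1, -0.5, -0.6]
grip_width: 0.502
grip_force: 0.0
time_s: 3.72
eef_pos: [619.8, -54.5, 241.1]
ee_rot: [-0.0, 0.89, 0.456, -0.0]
force: [-0.2, -0.0, 0.4]
grip_width: 0.498
grip_force: 0.0
time_s: 4.35
eef_pos: [619.7, -54.7, 241.2]
ee_rot: [-0.0, 0.623, 0.783, -0.0]
force: [-0.6, -0.5, -0.1]
grip_width: 0.497
grip_force: 0.0
time_s: 4.72
eef_pos: [619.7, -54.7, 241.2]
ee_rot: [-0.0, 0.484, 0.875, -0.0]
force: [0.4, 0.2, -0.0]
grip_width: 0.498
grip_force: 0.0
[619.74473864 -54.66079904 241.21335932] [-2.76005958e-01  5.27067908e-01  1.15813266e+00 -8.91181879e-06
  1.45651953e+00 -8.35467219e-01] [[-0.53, 0.85, -0.0], [0.85, 0.53, 0.0], [0.0, -0.0, -1.0]]
turning_knob 0.93 [283. 195.] [624. -52.  96.]
marked_notch 0.96 [177.  69.] [477.  -7.  66.]
maquette 0.67 [283.  91.] [573.  28.  88.]
857 [620.29189868 -47.79134026 133.8393391 ] [608.59966066 -62.99213413 110.06562293] [635.50880321 -37.33818227 141.68210926]
```

View pics/w2.png

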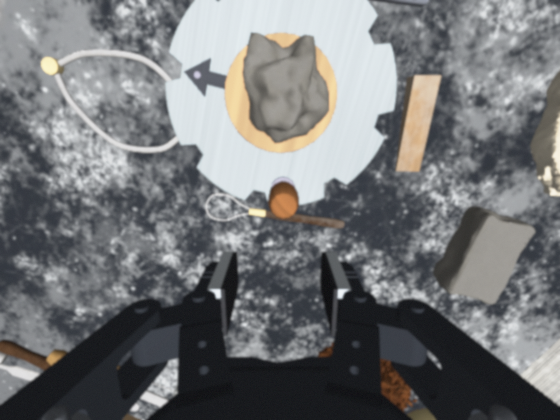

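The wrist view shows the knob at (284,198), the arrow's notch at (177,75) and the maquette at the disc centre; it all agrees. Next: descend and grip.

```bash
python3 -m jog '[{"tx":3,"ty":4,"tz":35,"ax":0,"ay":0,"az":0,"jaw":0},{"tx":0,"ty":0,"tz":35,"ax":0,"ay":0,"az":0,"jaw":0},{"tx":0,"ty":0,"tz":35,"ax":0,"ay":0,"az":0,"jaw":0},{"tx":0,"ty":0,"tz":30,"ax":0,"ay":0,"az":0,"jaw":0},{"tx":0,"ty":0,"tz":0,"ax":0,"ay":0,"az":0,"jaw":0}]' &&
python3 -m jog '[{"tx":0,"ty":0,"tz":0,"ax":0,"ay":0,"az":0,"jaw":1},{"tx":0,"ty":0,"tz":0,"ax":0,"ay":0,"az":0,"jaw":1},{"tx":0,"ty":0,"tz":0,"ax":0,"ay":0,"az":0,"jaw":1},{"tx":0,"ty":0,"tz":0,"ax":0,"ay":0,"az":0,"jaw":1}]' 25
```

```text
time_s: 5.6
eef_pos: [620.5, -49.7, 104.4]
ee_rot: [-0.002, 0.484, 0.875, -0.0]
force: [0.3, -0.3, 0.6]
grip_width: 0.499
grip_force: 0.0
time_s: 6.1
eef_pos: [622.1, -50.2, 107.7]
ee_rot: [0.001, 0.484, 0.875, 0.0]
force: [-1.7, 0.1, 6.3]
grip_width: 0.311
grip_force: 26.4
```

```bash
for i in 1 2; do python3 -m jog '[{"tx":0.3,"ty":-7.3,"tz":0,"ax":0,"ay":0,"az":0.081,"jaw":1},{"tx":0.3,"ty":-7.3,"tz":0,"ax":0,"ay":0,"az":0.081,"jaw":1},{"tx":0.3,"ty":-7.3,"tz":0,"ax":0,"ay":0,"az":0.081,"jaw":1},{"tx":0.3,"ty":-7.3,"tz":0,"ax":0,"ay":0,"az":0.081,"jaw":1},{"tx":0.3,"ty":-7.3,"tz":0,"ax":0,"ay":0,"az":0.081,"jaw":1}]'; done
python3 - <<'E'
from h import *
for n in("wrist","top"):
    c=wristcam() if n=="wrist" else capture(n)
    for q,z in dict(turning_knob=96,disc_centre=76,marked_notch=66,maquette=88).items():
        for r in place_of(q,n)[:1]: print(n,q,round(r["conf"],2),np.round(r["centre"]),atz(c,r["centre"],z).round())
E
```

```text
time_s: 6.72
eef_pos: [588.5, -63.8, 107.8]
ee_rot: [0.002, 0.651, 0.759, 0.0]
force: [1.6, -3.5, 5.4]
grip_width: 0.319
grip_force: 26.2
time_s: 7.35
eef_pos: [552.2, -62.9, 107.8]
ee_rot: [0.003, 0.79, 0.612, 0.0]
force: [1.0, -9.4, 4.3]
grip_width: 0.314
grip_force: 26.2
wrist turning_knob 0.97 [278. 272.] [550. -72.  96.]
wrist marked_notch 0.82 [88. 42.] [483.  72.  66.]
wrist maquette 0.74 [281.  82.] [577.  24.  88.]
top disc_centre 0.6 [293. 207.] [582.  16.  76.]
top marked_notch 0.58 [272. 236.] [487.  79.  66.]
top maquette 0.93 [291. 209.] [571.  24.  88.]
```

```bash
python3 -m jog '[{"tx":0.3,"ty":-7.3,"tz":0,"ax":0,"ay":0,"az":0.081,"jaw":1},{"tx":0.3,"ty":-7.3,"tz":0,"ax":0,"ay":0,"az":0.081,"jaw":1},{"tx":0.3,"ty":-7.3,"tz":0,"ax":0,"ay":0,"az":0.081,"jaw":1},{"tx":0.3,"ty":-7.3,"tz":0,"ax":0,"ay":0,"az":0.081,"jaw":1},{"tx":0.3,"ty":-7.3,"tz":0,"ax":0,"ay":0,"az":0.081,"jaw":1}]';  python3 -m jog '[{"tx":0.3,"ty":-7.3,"tz":0,"ax":0,"ay":0,"az":0.081,"jaw":1},{"tx":0.2,"ty":-5,"tz":0,"ax":0,"ay":0,"az":0.06,"jaw":1},{"tx":0.1,"ty":-4,"tz":0,"ax":0,"ay":0,"az":0.04,"jaw":1},{"tx":0,"ty":0,"tz":0,"ax":0,"ay":0,"az":0,"jaw":1},{"tx":0,"ty":0,"tz":0,"ax":0,"ay":0,"az":0,"jaw":1}]'
python3 - <<'E'
from h import *
ims=[]
for n in("wrist","top","scene"):
    c=wristcam() if n=="wrist" else capture(n); save(c,n+"3.png"); ims.append(c["color"][:,:,::-1])
    for q,z in dict(turning_knob=96,marked_notch=66,latch_point=66,lever_pivot=26,lever_knob=118,rest_board=235,maquette=88).items():
        for r in place_of(q,n)[:1]: print(n,q,round(r["conf"],2),np.round(r["centre"]),atz(c,r["centre"],z).round())
    if n=="top":
        P,C=cloud(c);B=P[(abs(P[:,2]-253)<9)&(np.hypot(P[:,0]-518,P[:,1]-144)<190)];print(cv2.minAreaRect(B[:,:2].astype(np.float32)))
k=sense()["eef_pos"];d=k[:2]-[572.4,24.8];print(np.hypot(*d),np.degrees(np.arctan2(d[1],d[0])))
a=cv2.resize(ims[0][0:260,0:300],(600,520));b=cv2.resize(ims[2][180:280,200:400],None,fx=4,fy=4,interpolation=3)
cv2.imwrite("pics/w3.png",a);cv2.imwrite("pics/s3.png",b)
E
```

```text
time_s: 8.48
eef_pos: [519.2, -47.5, 107.7]
ee_rot: [0.003, 0.898, 0.441, 0.0]
force: [-3.1, -13.5, 6.6]
grip_width: 0.318
grip_force: 26.3
time_s: 9.1
eef_pos: [506.7, -36.0, 107.7]
ee_rot: [0.002, 0.933, 0.359, -0.0]
force: [-7.0, -11.6, 9.7]
grip_width: 0.313
grip_force: 26.5
wrist turning_knob 0.86 [279. 278.] [498. -45.  96.]
wrist marked_notch 0.58 [93. 38.] [526. 114.  66.]
wrist latch_point 0.63 [93. 31.] [529. 116.  66.]
wrist lever_pivot 0.71 [88. 35.] [517. 139.  26.]
wrist maquette 0.6 [285.  82.] [577.  22.  88.]
top turning_knob 0.27 [408. 188.] [ 648. -345.   96.]
top marked_notch 0.91 [261. 223.] [527. 116.  66.]
top latch_point 0.88 [263. 224.] [523. 109.  66.]
top lever_pivot 0.68 [250. 228.] [516. 154.  26.]
top lever_knob 0.67 [241. 228.] [501. 172. 118.]
top rest_board 0.77 [250. 216.] [515. 137. 235.]
top maquette 0.55 [261. 224.] [521. 114.  88.]
((518.1112670898438, 139.0496826171875), (305.7745666503906, 44.94069290161133), 25.750947952270508)
scene marked_notch 0.88 [272. 236.] [519. 117.  66.]
scene latch_point 0.56 [270. 239.] [508. 129.  66.]
scene lever_pivot 0.78 [265. 244.] [528. 138.  26.]
scene lever_knob 0.75 [258. 234.] [502. 175. 118.]
scene rest_board 0.76 [264. 201.] [524. 138. 235.]
scene maquette 0.17 [286. 229.] [505.  68.  88.]
89.47959034172032 -137.1891336193583
```

View pics/wrist3.png

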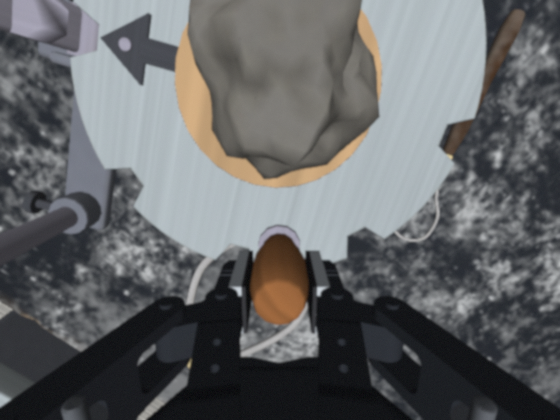

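View pics/s3.png

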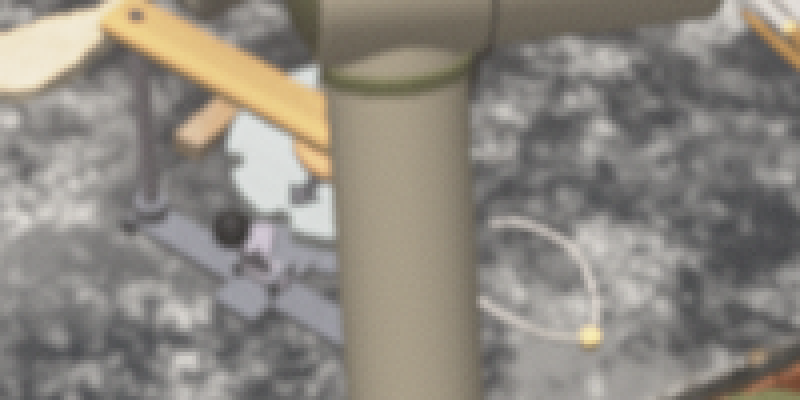

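The wrist view shows the arrow tip at (103,38) pointing at the notch, with the lever tooth right in front of it. I'll compute the residual angle.

```bash
python3 - <<'E'
from h import *
c=wristcam()
P,C=cloud(c)
a=[atz(c,p,78) for p in((103,38),(125,44),(177,57))];print(np.round(a,1))
for p in (a[0],a[1]):
    d=p[:2]-[572.4,24.8];print(np.hypot(*d),np.degrees(np.arctan2(d[1],d[0])))
d=a[0]-a[2];print(np.degrees(np.arctan2(d[1],d[0])))
# bat circle, wooden colour, height 88
D=P[(abs(P[:,2]-76)<2.5)&(np.hypot(P[:,0]-572,P[:,1]-25)<112)]
r=np.hypot(D[:,0]-572.4,D[:,1]-24.8);print("rim r99.5",np.percentile(r,99.5))
th=np.degrees(np.arctan2(D[:,1]-24.8,D[:,0]-572.4))%360
for s in range(100,330,10):
    m=(th>=s)&(th<s+10); print(s,m.sum(),r[m].max().round(1) if m.any() else None,end="; ")
# notch centres: missing points r in 98..107
h=np.histogram(th[(r>99)&(r<108)],bins=np.arange(90,330,2))[0];print(h)
E
cp pics/wrist3.png /dev/null; python3 -c "
import cv2;a=cv2.imread('pics/wrist3.png')[0:120,0:180];cv2.imwrite('pics/w3c.png',cv2.resize(a,None,fx=4,fy=4,interpolation=2))"
```

```text
[[531.6 104.   78. ]
 [536.7  94.4  78. ]
 [549.5  71.5  78. ]]
89.09910415970207 117.23308597558102
78.19859801392518 117.1322763536242
118.79422675528627
rim r99.5 109.1924544414104
100 1743 106.6; 110 1558 107.6; 120 2257 108.0; 130 2420 108.1; 140 2256 108.2; 150 1955 108.1; 160 1490 108.0; 170 1919 108.4; 180 1837 108.6; 190 1758 108.9; 200 1377 108.0; 210 1137 103.4; 220 832 89.1; 230 1396 106.3; 240 1651 109.6; 250 1407 108.8; 260 1947 110.1; 270 2063 110.3; 280 2164 110.6; 290 1731 110.1; 300 2260 110.7; 310 2686 110.6; 320 2928 110.7; [  0   0   0   0   0   0   0   0   0  66  72   1   0   0   0   0  40 103
 111  96 102  99 100  88  87  90  87  93  93  84  80  86  85  31   0   0
   0   0   1  47  72  80  72  73  73  70  70  70  67  69  66  68  69  70
  66  70  11   0   0   0   0   5   4   0   0   0   0   0   0   0   1   6
   0   1  52  63  67  66  48   3   0   0   0   4  53  77  80  74  78  86
  79  78  85  82  84  87  80  91  86  86  78  20   0   0   0   2  53  98
 106 103 113 109 112 110 117 117 120 128 125]
```

View pics/w3c.png

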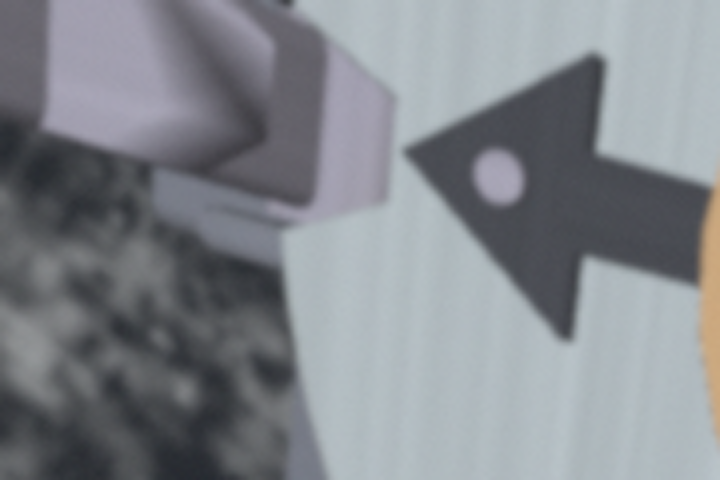

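Run:
```python
from h import *
c=wristcam();M=np.linalg.inv(c["camera_from_world"])
def pt(u,v):
    d=np.median(c["depth"][int(v)-1:int(v)+2,int(u)-1:int(u)+2]);return (M@[(u-c["cx"])/c["fx"]*d,-(v-c["cy"])/c["fy"]*d,-d,1])[:3]
# tooth front edge ends & points on top
for p in((96,25),(95,48),(80,12),(77,49),(88,20),(86,48),(60,30)):
    q=pt(*p);d=q[:2]-[572.4,24.8];print(p,q.round(1),np.hypot(*d).round(1),np.degrees(np.arctan2(d[1],d[0])).round(2))
```

```text
(96, 25) [526.3 134.9  32.4] 119.3 112.75
(95, 48) [514.7 128.4  32.4] 118.6 119.14
(80, 12) [526.5 143.4  36.7] 127.2 111.16
(77, 49) [507.4 134.5  36. ] 127.5 120.64
(88, 20) [525.7 138.5  35. ] 122.9 112.31
(86, 48) [511.5 131.   35.4] 122.4 119.82
(60, 30) [518.4 126.3  70.6] 115.0 117.99
```

Run:
```python
from h import *
for n in("wrist","top","scene"):
    c=wristcam() if n=="wrist" else capture(n);P,C=cloud(c)
    a=np.radians(25.75);e=np.array([np.cos(a),np.sin(a)]);f=np.array([-e[1],e[0]])
    d=P[:,:2]-[572.4,24.8];t=d@e;r=d@f
    for z0,z1 in((20,50),(55,75),(75,95),(95,140)):
        m=(r>108)&(r<190)&(abs(t)<28)&(P[:,2]>z0)&(P[:,2]<z1)
        if m.sum()>5: print(n,z0,m.sum(),"t",np.percentile(t[m],[2,50,98]).round(1),"r",np.percentile(r[m],[2,50,98]).round(1))
    if n=="wrist":
        for p in((98.5,24),(97,50),(71,57.5)):
            q=atz(c,p,76);d=q[:2]-[572.4,24.8];print(p,(d@e).round(1),(d@f).round(1))
```

```text
wrist 20 1714 t [-21.6  -3.2  12.4] r [118.4 127.6 140.2]
wrist 55 1874 t [-12.3  -4.1   7.4] r [113.8 129.  143.4]
wrist 75 596 t [-8.6 -0.8  5.7] r [116.5 120.  126.5]
(98.5, 24) 3.4 93.1
(97, 50) -8.6 92.5
(71, 57.5) -15.9 104.9
top 95 93 t [-14.6  -1.7  15.1] r [152.1 165.5 180.3]
scene 20 76 t [-27.2 -13.7  20.7] r [119.3 141.8 150.3]
scene 55 66 t [-23.4  -4.8  21.9] r [108.7 133.9 160.8]
scene 75 22 t [-17.5  -4.3  22.7] r [109.9 145.7 165.8]
scene 95 78 t [-18.   -5.8  12.8] r [158.4 177.1 188.7]
```

```bash
python3 -m jog '[{"tx":0,"ty":-1.4,"tz":0,"ax":0,"ay":0,"az":0.015,"jaw":1},{"tx":0,"ty":0,"tz":0,"ax":0,"ay":0,"az":0,"jaw":1},{"tx":0,"ty":0,"tz":0,"ax":0,"ay":0,"az":0,"jaw":0},{"tx":0,"ty":0,"tz":0,"ax":0,"ay":0,"az":0,"jaw":0},{"tx":0,"ty":0,"tz":0,"ax":0,"ay":0,"az":0,"jaw":0}]'
python3 -m jog '[{"tx":0,"ty":0,"tz":-30,"ax":0,"ay":0,"az":0,"jaw":0},{"tx":0,"ty":0,"tz":-45,"ax":0,"ay":0,"az":0,"jaw":0},{"tx":0,"ty":0,"tz":-45,"ax":0,"ay":0,"az":0,"jaw":0},{"tx":0,"ty":0,"tz":-45,"ax":0,"ay":0,"az":0,"jaw":0},{"tx":0,"ty":0,"tz":-45,"ax":0,"ay":0,"az":0,"jaw":0}]'
python3 - <<'E'
from h import *
s=sense();print(s["eef_pos"],s["joints"],totool(np.array([429,322,315])-s["eef_pos"]))
a=np.radians(25.75);e=np.array([np.cos(a),np.sin(a),0]);f=np.array([-e[1],e[0],0]);z=np.array([0,0,-1.])
T=R.from_matrix(np.c_[np.cross(e,z),e,z]);print((rot().inv()*T).as_rotvec())
for n in("wrist","top"):
    c=wristcam() if n=="wrist" else capture(n);P,C=cloud(c)
    D=P[(abs(P[:,2]-76)<4)];d=D[:,:2]-[572.4,24.8];r=np.hypot(*d.T);th=np.degrees(np.arctan2(d[:,1],d[:,0]))%360
    # notch phase from 8-fold occupancy at r 98..107
    m=(r>98)&(r<107);print(n,m.sum(),"notch phase",(np.degrees(np.angle(np.exp(8j*np.radians(th[m])).mean()))/8+22.5)%45)
    for q,zz in dict(marked_notch=66,turning_knob=96).items():
        for x in place_of(q,n)[:1]: p=atz(c,x["centre"],zz);print(q,x["conf"],p,np.degrees(np.arctan2(p[1]-24.8,p[0]-572.4)))
E
```

```text
time_s: 11.18
eef_pos: [505.8, -32.8, 106.3]
ee_rot: [-0.0, 0.936, 0.353, 0.0]
force: [0.6, 0.3, 0.4]
grip_width: 0.497
grip_force: 0.0
time_s: 11.8
eef_pos: [505.6, -32.7, 317.8]
ee_rot: [-0.0, 0.936, 0.353, 0.0]
force: [-0.1, -0.1, -0.6]
grip_width: 0.498
grip_force: 0.0
[505.57121769 -32.73379979 317.77527595] [-2.96361494e-01  2.24370915e-01  1.38960797e+00  1.62226316e-04
  1.52764259e+00  5.53361321e-01] [ 176.7 -317.     2.8]
[-1.40932562e-05 -1.76229128e-04 -1.29915209e+00]
wrist 3091 notch phase 27.089386866653655
marked_notch 0.92 [532.2307221  114.06012882  66.        ] 114.22893030855401
turning_knob 0.68 [507.78829317 -37.09345608  96.        ] -136.23094053647606
top 173 notch phase 30.391753498957755
marked_notch 0.71 [520.65208019 108.6858447   66.        ] 121.66981354842346
turning_knob 0.64 [499.67862553 -36.37558801  96.        ] -139.92836078534782
```

```bash
python3 -m jog '[{"tx":22,"ty":-40,"tz":0,"ax":0,"ay":0,"az":0,"jaw":0},{"tx":22,"ty":-40,"tz":0,"ax":0,"ay":0,"az":0,"jaw":0},{"tx":22,"ty":-40,"tz":0,"ax":0,"ay":0,"az":0,"jaw":0},{"tx":22,"ty":-40,"tz":0,"ax":0,"ay":0,"az":0,"jaw":0},{"tx":22,"ty":-40,"tz":0,"ax":0,"ay":0,"az":0,"jaw":0}]'
python3 -m jog '[{"tx":22,"ty":-39,"tz":0,"ax":0,"ay":0,"az":0,"jaw":0},{"tx":22,"ty":-39,"tz":0,"ax":0,"ay":0,"az":0,"jaw":0},{"tx":22,"ty":-39,"tz":0,"ax":0,"ay":0,"az":0,"jaw":0},{"tx":0,"ty":0,"tz":0,"ax":0,"ay":0,"az":-0.16,"jaw":0},{"tx":0,"ty":0,"tz":0,"ax":0,"ay":0,"az":-0.16,"jaw":0}]'
python3 -m jog '[{"tx":0,"ty":0,"tz":0,"ax":0,"ay":0,"az":-0.16,"jaw":0},{"tx":0,"ty":0,"tz":0,"ax":0,"ay":0,"az":-0.16,"jaw":0},{"tx":0,"ty":0,"tz":0,"ax":0,"ay":0,"az":-0.16,"jaw":0},{"tx":0,"ty":0,"tz":0,"ax":0,"ay":0,"az":-0.16,"jaw":0},{"tx":0,"ty":0,"tz":0,"ax":0,"ay":0,"az":-0.16,"jaw":0}]'
python3 -m jog '[{"tx":0,"ty":0,"tz":0,"ax":0,"ay":0,"az":-0.18,"jaw":-0.4},{"tx":0,"ty":0,"tz":0,"ax":0,"ay":-0.15,"az":0,"jaw":-0.4},{"tx":0,"ty":0,"tz":0,"ax":0,"ay":-0.15,"az":0,"jaw":-0.4},{"tx":0,"ty":0,"tz":0,"ax":0,"ay":-0.15,"az":0,"jaw":-0.4},{"tx":0,"ty":0,"tz":0,"ax":0,"ay":-0.15,"az":0,"jaw":-0.4}]'
python3 -m jog '[{"tx":0,"ty":0,"tz":0,"ax":0,"ay":-0.14,"az":0,"jaw":-0.4},{"tx":0,"ty":0,"tz":0,"ax":0,"ay":0,"az":0,"jaw":-0.4}]'
cat >> h.py <<'E'
a=np.radians(25.75);E_=np.array([np.cos(a),np.sin(a),0]);F_=np.array([-E_[1],E_[0],0]);O=np.array([572.4,24.8,0])
def trz(p): p=np.asarray(p)-O; return np.round([p@E_,p@F_,p[2]],1)
E
python3 - <<'E'
from h import *
s=sense();print(s["eef_pos"],trz(s["eef_pos"]),s["joints"].round(2));m=rot().as_matrix();print(m.round(2).tolist())
c=wristcam();save(c,"w4.png")
for q,z in dict(lever_knob=112,lever_pivot=26,marked_notch=66,rest_board=235).items():
    for x in place_of(q,"wrist")[:1]: p=atz(c,x["centre"],z);print(q,x["conf"],np.round(x["centre"]),p,trz(p))
P,C=cloud(c);d=P-O;t=d@E_;r=d@F_
m=(abs(t)<30)&(r>130)&(r<200)&(P[:,2]>90)&(P[:,2]<135)
if m.sum(): print(m.sum(),[np.percentile(v[m],[2,50,98]).round(1) for v in(t,r,P[:,2])])
E
```

```text
time_s: 12.72
eef_pos: [455.6, 191.2, 315.0]
ee_rot: [-0.0, 0.936, 0.353, -0.001]
force: [0.6, -0.6, 0.4]
grip_width: 0.502
grip_force: 0.0
time_s: 13.35
eef_pos: [428.3, 321.7, 314.7]
ee_rot: [-0.0, 0.866, 0.5, -0.001]
force: [-0.1, 0.4, 0.2]
grip_width: 0.501
grip_force: 0.0
time_s: 13.98
eef_pos: [428.5, 321.2, 314.9]
ee_rot: [-0.001, 0.603, 0.797, -0.001]
force: [0.5, -0.2, -0.1]
grip_width: 0.5
grip_force: 0.0
time_s: 14.6
eef_pos: [428.6, 321.4, 315.3]
ee_rot: [0.252, 0.507, 0.809, -0.159]
force: [-0.3, -0.5, -1.4]
grip_width: 0.702
grip_force: 0.0
time_s: 14.85
eef_pos: [428.0, 322.1, 313.7]
ee_rot: [0.305, 0.494, 0.791, -0.194]
force: [1.4, 0.2, 0.2]
grip_width: 0.701
grip_force: 0.0
[427.95125834 322.13965034 313.67834498] [ -0.9 330.6 313.7] [ 0.74  0.46  1.25 -0.71  1.66  0.3 ]
[[-0.33, 0.9, 0.29], [0.66, 0.44, -0.61], [-0.67, -0.01, -0.74]]
lever_knob 0.95 [280. 166.] [504.73679058 169.93044694 112.        ] [  2.1 160.1 112. ]
lever_pivot 0.72 [275. 137.] [512.96265305 132.35308757  26.        ] [ -6.8 122.7  26. ]
marked_notch 0.73 [281. 165.] [530.1043444  119.09851169  66.        ] [  2.9 103.3  66. ]
rest_board 0.51 [276. 137.] [421.12813992 334.00928656 235.        ] [ -1.9 344.2 235. ]
519 [array([-14.3,   0.1,  15.6]), array([161.7, 176.9, 183.8]), array([102.2, 118.8, 126.9])]
```

View pics/w4.png

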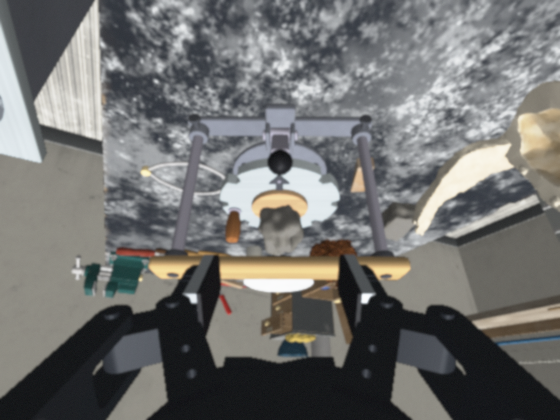

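The wrist view shows the lever's black ball at (280,161), centred between the rest posts, with the arrow pointing at the lever and the board at the bottom. I'll go in along the tool axis.

```bash
python3 -m jog '[{"tx":8,"ty":1.5,"tz":38,"ax":0,"ay":0,"az":0,"jaw":-0.4},{"tx":8,"ty":0,"tz":38,"ax":0,"ay":0,"az":0,"jaw":-0.4},{"tx":0,"ty":0,"tz":38,"ax":0,"ay":0,"az":0,"jaw":-0.4},{"tx":0,"ty":0,"tz":38,"ax":0,"ay":0,"az":0,"jaw":-0.4},{"tx":0,"ty":0,"tz":0,"ax":0,"ay":0,"az":0,"jaw":-0.4}]'
python3 - <<'E'
from h import *
s=sense();print(trz(s["eef_pos"]));m=rot().as_matrix()
c=wristcam()
for q,z in dict(lever_knob=111,marked_notch=66).items():
    for x in place_of(q,"wrist")[:1]: p=atz(c,x["centre"],z);print(q,x["conf"],np.round(x["centre"]),p,trz(p))
P,C=cloud(c);d=P-O;t=d@E_;r=d@F_
m=(abs(t)<30)&(r>130)&(r<200)&(P[:,2]>95)&(P[:,2]<135)
Q=np.c_[t,r,P[:,2]][m]
from scipy.optimize import least_squares
b=least_squares(lambda v:np.linalg.norm(Q-v,axis=1)-17,[0,167,111],loss="soft_l1").x;print(len(Q),b)
tgt=O+b[0]*E_+b[1]*F_+[0,0,b[2]]+22*rot().as_matrix()[:,2]
print(totool(tgt-s["eef_pos"]))
E
```

```text
time_s: 15.72
eef_pos: [469.6, 238.5, 192.3]
ee_rot: [0.305, 0.496, 0.789, -0.194]
force: [-0.0, 0.6, 0.4]
grip_width: 0.696
grip_force: 0.0
[2.000e-01 2.372e+02 1.923e+02]
lever_knob 0.95 [277. 209.] [503.116231   167.22519987 111.        ] [ -0.5 158.4 111. ]
1218 [  0.48975669 166.22162075 110.60288227]
[  2.6  -0.  130.1]
```

```bash
python3 -m jog '[{"tx":2.5,"ty":0,"tz":35,"ax":0,"ay":0,"az":0,"jaw":-0.4},{"tx":0,"ty":0,"tz":35,"ax":0,"ay":0,"az":0,"jaw":-0.4},{"tx":0,"ty":0,"tz":35,"ax":0,"ay":0,"az":0,"jaw":-0.4},{"tx":0,"ty":0,"tz":25,"ax":0,"ay":0,"az":0,"jaw":-0.4},{"tx":0,"ty":0,"tz":0,"ax":0,"ay":0,"az":0,"jaw":-0.4}]'
python3 -m jog '[{"tx":0,"ty":0,"tz":0,"ax":0,"ay":0,"az":0,"jaw":1},{"tx":0,"ty":0,"tz":0,"ax":0,"ay":0,"az":0,"jaw":1},{"tx":0,"ty":0,"tz":0,"ax":0,"ay":0,"az":0,"jaw":1},{"tx":0,"ty":0,"tz":0,"ax":0,"ay":0,"az":0,"jaw":1}]' 25
python3 - <<'E'
from h import *
s=sense();print(trz(s["eef_pos"]),s["force"])
# arc steps in tool axes
th=np.linspace(.424,-0.005,9);p=[95*np.sin(th)[:,None]*F_+95*np.cos(th)[:,None]*[0,0,1]][0]
print(rot().inv().apply(np.diff(p,axis=0)).round(1).tolist())
E
```

```text
time_s: 16.5
eef_pos: [507.0, 163.0, 95.7]
ee_rot: [0.306, 0.496, 0.79, -0.192]
force: [0.0, 0.5, -0.1]
grip_width: 0.697
grip_force: 0.0
time_s: 17.0
eef_pos: [505.5, 163.3, 96.9]
ee_rot: [0.306, 0.496, 0.789, -0.193]
force: [-12.2, -2.2, 7.8]
grip_width: 0.382
grip_force: 24.3
[-1.000e-01  1.539e+02  9.690e+01] [-12.2454923   -2.21290711   7.78161752]
[[-4.8, 0.0, 1.7], [-4.7, 0.0, 2.0], [-4.6, 0.0, 2.2], [-4.5, 0.0, 2.5], [-4.3, 0.0, 2.7], [-4.2, 0.0, 2.9], [-4.0, 0.0, 3.1], [-3.8, 0.0, 3.4]]
```

```bash
python3 -m jog '[{"tx":-4.8,"ty":0,"tz":1.7,"ax":0,"ay":0,"az":0,"jaw":1},{"tx":-4.7,"ty":0,"tz":2,"ax":0,"ay":0,"az":0,"jaw":1},{"tx":-4.6,"ty":0,"tz":2.2,"ax":0,"ay":0,"az":0,"jaw":1},{"tx":-4.5,"ty":0,"tz":2.5,"ax":0,"ay":0,"az":0,"jaw":1},{"tx":0,"ty":0,"tz":0,"ax":0,"ay":0,"az":0,"jaw":1}]'
python3 -m jog '[{"tx":-4.3,"ty":0,"tz":2.7,"ax":0,"ay":0,"az":0,"jaw":1},{"tx":-4.2,"ty":0,"tz":2.9,"ax":0,"ay":0,"az":0,"jaw":1},{"tx":-4,"ty":0,"tz":3.1,"ax":0,"ay":0,"az":0,"jaw":1},{"tx":-3.8,"ty":0,"tz":3.4,"ax":0,"ay":0,"az":0,"jaw":1},{"tx":0,"ty":0,"tz":0,"ax":0,"ay":0,"az":0,"jaw":1}]'
python3 -c "
from h import *
s=sense();print(trz(s['eef_pos']),trz(s['force']+O))"
```

```text
time_s: 17.62
eef_pos: [513.9, 145.5, 102.7]
ee_rot: [0.306, 0.496, 0.789, -0.194]
force: [-8.3, -3.8, 2.7]
grip_width: 0.386
grip_force: 24.5
time_s: 18.25
eef_pos: [522.7, 127.2, 104.6]
ee_rot: [0.306, 0.496, 0.789, -0.194]
force: [-8.0, -4.9, 1.1]
grip_width: 0.381
grip_force: 24.8
[ -0.2 113.8 104.6] [-9.3 -1.   1.1]
```

```bash
python3 -m jog '[{"tx":-1.1,"ty":0,"tz":1,"ax":0,"ay":0,"az":0,"jaw":1},{"tx":-1.1,"ty":0,"tz":1,"ax":0,"ay":0,"az":0,"jaw":1},{"tx":0,"ty":0,"tz":0,"ax":0,"ay":0,"az":0,"jaw":1},{"tx":0,"ty":0,"tz":0,"ax":0,"ay":0,"az":0,"jaw":1}]'
python3 -c "
from h import *
s=sense();print(trz(s['eef_pos']),trz(s['force']+O))"
```

```text
time_s: 18.75
eef_pos: [523.6, 125.6, 104.5]
ee_rot: [0.305, 0.496, 0.79, -0.193]
force: [-13.4, 3.4, 4.4]
grip_width: 0.378
grip_force: 25.4
[ -0.2 112.  104.5] [-10.6   8.9   4.4]
```

```bash
python3 -m jog '[{"tx":-1.1,"ty":0,"tz":1,"ax":0,"ay":0,"az":0,"jaw":1},{"tx":-0.8,"ty":0,"tz":0.7,"ax":0,"ay":0,"az":0,"jaw":1},{"tx":0,"ty":0,"tz":0,"ax":0,"ay":0,"az":0,"jaw":1}]'
python3 - <<'E'
from h import *
s=sense();print(trz(s['eef_pos']),trz(s['force']+O))
c=wristcam();save(c,"w5.png")
for n in("wrist","top"):
  if n=="top": c=capture(n)
  for q,z in dict(lever_knob=121,marked_notch=66,turning_knob=96,rest_board=235).items():
    for x in place_of(q,n)[:1]: p=atz(c,x["centre"],z);print(q,round(x["conf"],2),np.round(x["centre"]),p.round(),trz(p))
E
```

```text
time_s: 19.12
eef_pos: [524.1, 124.6, 104.4]
ee_rot: [0.305, 0.496, 0.79, -0.192]
force: [-20.3, 13.7, 7.4]
grip_width: 0.38
grip_force: 26.3
[-1.000e-01  1.108e+02  1.044e+02] [-12.3  21.1   7.4]
lever_knob 0.84 [278. 290.] [516. 142. 121.] [  0.2 129.9 121. ]
lever_knob 0.66 [166. 263.] [389. 388. 121.] [ -7.2 406.2 121. ]
marked_notch 0.59 [258. 222.] [529. 126.  66.] [  4.6 109.9  66. ]
turning_knob 0.95 [312. 228.] [511. -42.  96.] [-84.3 -33.6  96. ]
rest_board 0.69 [251. 215.] [520. 134. 235.] [1.000e-01 1.218e+02 2.350e+02]
```

View pics/w5.png

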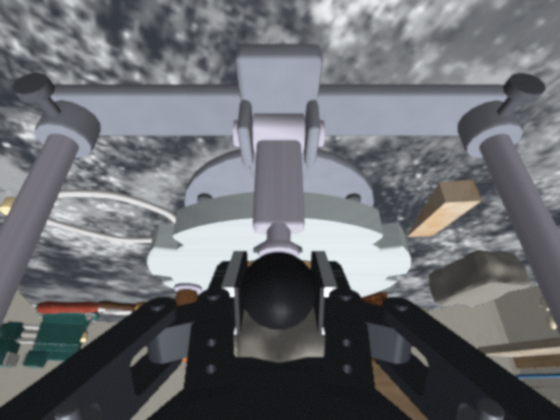

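The lever is upright against a hard stop (21 N) with its tooth in the notch. Releasing and backing out.

```bash
python3 -m jog '[{"tx":0,"ty":0,"tz":0,"ax":0,"ay":0,"az":0,"jaw":-0.2},{"tx":0,"ty":0,"tz":0,"ax":0,"ay":0,"az":0,"jaw":-0.2},{"tx":0,"ty":0,"tz":0,"ax":0,"ay":0,"az":0,"jaw":-0.2},{"tx":0,"ty":0,"tz":0,"ax":0,"ay":0,"az":0,"jaw":-0.2}]'
python3 -m jog '[{"tx":0,"ty":0,"tz":-20,"ax":0,"ay":0,"az":0,"jaw":-0.2},{"tx":0,"ty":0,"tz":-30,"ax":0,"ay":0,"az":0,"jaw":-0.2},{"tx":0,"ty":0,"tz":-40,"ax":0,"ay":0,"az":0,"jaw":-0.2},{"tx":0,"ty":0,"tz":-40,"ax":0,"ay":0,"az":0,"jaw":-0.2},{"tx":0,"ty":0,"tz":0,"ax":0,"ay":0,"az":0,"jaw":-0.2}]'
python3 - <<'E'
from h import *
from scipy.optimize import least_squares
c=wristcam();save(c,"w6.png")
P,C=cloud(c);d=P-O;t=d@E_;r=d@F_
m=(abs(t)<25)&(r>105)&(r<165)&(P[:,2]>106)&(P[:,2]<145)
Q=np.c_[t,r,P[:,2]][m]
b=least_squares(lambda v:np.linalg.norm(Q-v,axis=1)-17,[0,128,121],loss="soft_l1").x;print(len(Q),b,"angle",(b[1]-128)/95)
E
```

```text
time_s: 20.12
eef_pos: [526.7, 122.4, 104.1]
ee_rot: [0.306, 0.496, 0.79, -0.192]
force: [-0.5, 0.4, -0.3]
grip_width: 0.599
grip_force: 0.0
time_s: 20.75
eef_pos: [488.3, 203.6, 202.8]
ee_rot: [0.308, 0.495, 0.79, -0.19]
force: [0.1, -0.4, -0.6]
grip_width: 0.601
grip_force: 0.0
1210 [ -0.18355052 126.78361673 119.19173834] angle -0.01280403443624981
```

View pics/w6.png

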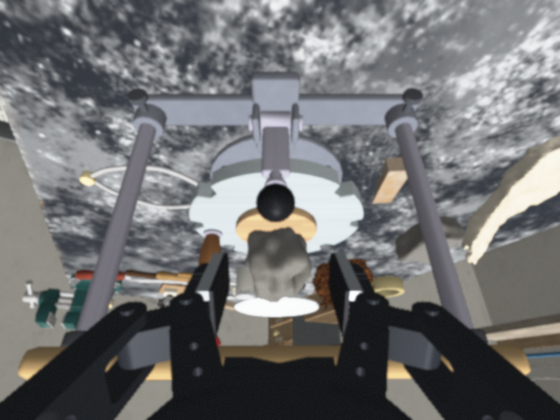

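The lever stands upright at (275,190) with its ball at home (about 0 rad), and the gripper is clear. Handing in.

```bash
python3 -c "
from rig import finish_job; print(finish_job())"
```

```text
the job is handed in; nothing more can be done
None
```

The marked notch faces the latch and the lever is thrown home with its tooth in that notch (lever measured within about 0.01 rad of upright); the gripper is clear, and the job was handed in at about 21 s with no verdict returned.

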